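# Weigh out a hundred grams of garlic

## Task

Weigh out about 100 g of garlic on the kitchen scale: put whole garlic bulbs on its steel tray, one by one, until the needle stands near the bold 100 g mark in the middle of the dial. Any bulb that is no longer needed stays where it lies on the worktop, and nothing else goes on the tray.

Things in the scene. Friction and masses are not known exactly. Their poses are not given: they have to be found in the camera images.
- garlic_a: whole garlic bulb, pale, pointed top, about 56 mm across and 56 mm tall, widest about 25 mm above its underside, about 50 g, stands upright on the worktop; origin at the centre of its underside, z up
- garlic_b: whole garlic bulb, pale, pointed top, about 56 mm across and 56 mm tall, widest about 25 mm above its underside, about 50 g, stands upright on the worktop; origin at the centre of its underside, z up
- garlic_c: whole garlic bulb, pale, pointed top, about 56 mm across and 56 mm tall, widest about 25 mm above its underside, about 50 g, stands upright on the worktop; origin at the centre of its underside, z up
- tray_mid (a point): centre of the upper face of the scale's tray floor (about 74 mm above the worktop when empty). The tray is a flat steel tray, 180 mm along this frame's x and 220 mm along its y, with a rim 4 mm thick that rises 8 mm over the floor. It is sprung and sinks 6 mm per 100 g, at most 13 mm. The grey case, 50 mm high, stands beneath it, and the sloping dial projects from the case on the -x side, reaching about 70 mm past the tray's edge, all of it below the tray's rim. z is up
- needle (a joint): angle of the scale's needle in rad, turning with the load on the tray: 0 with an empty tray (pointing at the +y end of the dial's half circle), 1.57 at the bold middle mark (100 g, pointing up the sloping dial), 3.14 at 200 g; 0.785 per 50 g. One bulb reads about 0.8
There are look-alikes about, which are no part of the job. What is shaped like the garlic_a but turquoise is not meant. Leave any green look-alike of the garlic_b alone.

How it is judged:
By the outcome, as a careful person would: the job done as asked, in the order asked, and still so for the second after the job is handed in, with the robot touching nothing.
It also fails if it takes over 56 s, if anything falls off the work surface, if the arm or the gripper's body presses on something with over 40 N, if the wrist force passes 120 N, or if a joint passes its speed limit or range.

## Robot

A 6-joint arm with a two-finger parallel gripper is mounted at the origin on a cart in front of the work surface, level with it; the furniture and walls round the work are solid. World frame = base frame: x ahead of the robot, y to its left, z up, the work surface at z = 0. Lengths are in m, angles in rad, forces in N, time in s.
With the tool pointing down it reaches from about 0.3 to 0.875 m from the base axis. Payload 6.4 kg.
Tool frame: the origin (TCP) lies between the finger pads; the fingertips stand 8 mm ahead of it and the grasp point (between the pads) lies 11 mm behind it (ctrl.finger_overhang is the distance from the TCP to the fingertips, in m); z points along the fingers, y is the line along which they close (so a half turn about z gives the same grasp; the last joint's range is limited). The gripper opens to 85 mm and grips with 20 to 120 N. Pads are 22 mm wide; open, the fingers measure 114 mm over their backs; the gripper's body (76 mm by 85 mm) begins 54 mm behind the grasp point. The pads swing forward as they close: fully open they stand 13 mm farther back than shut.
Start: joints at [1.025, 0.181, 1.607, -0, 1.354, -0.206], TCP at [0.192, 0.542, 0.239] pointing down, gripper open.
Joint ranges: [-2.99, 2.99], [-0.89, 2.07], [0.3, 2.58], [-1.14, 4.28], [0, 2.63], [-3.12, 3.12]. Speed limits (rad/s): [2.57, 2.57, 3.01, 3.14, 3.14, 3.14].

## Interface

Orientations are given as a unit quaternion [w, x, y, z].
In Python, from bench import ctrl, camera gives the robot as it stands.
- The arm moves only by the shell command python3 -m pendant 'ROWS' [OPENING]. ROWS is JSON, a list of rows, each a list of 6 numbers: the shift along the world's x, y, z normalised to -1 to 1, where 1 is 200 mm, then the turn, a rotation vector about the world's x, y, z normalised to -1 to 1, where 1 is pi/2 rad. In form: [[dx, dy, dz, rx, ry, rz], ...]. A call has exactly 10 rows; each row shifts and turns the commanded pose from where the row before left it; what a row does not reach is not made up. A row lasts 1/8 s, in which the tool goes at most 62.5 mm and 10.7 degrees, less where a joint would pass 70% of its speed; a pose out of reach is approached as far as the arm can. A call with a number of a shift or a turn outside -1 to 1 is refused whole. A call with a gripper value outside its range is refused whole. OPENING is the opening, from -1 (shut) to 1 (fully open), set as the call begins (- or left out, the last holds). The fingers move at their own pace and stop on an object; the grip force is fixed at half the most. Time passes only in rows, so rows that do not move let the fingers close, or fill a call up. It gives the time, the measured TCP pose, the force, the opening and the grip force at its end, in the units of the state.
- ctrl.get_obs(): the state, without advancing time (a new reading comes with each control period).
- camera(name): name is "side" or "top"; returns a dict with "color" (420x560x3 uint8, blue, green, red), "fx", "fy", "cx", "cy" (pixels), "xyz" and "rotation" of the camera in the world. Camera axes: x right, y down, z forward; pixel columns grow to the right and rows downward; lengths in m; the calibration is good to about 2 mm. A picture is of the moment at which its call begins. There is no depth.
- ctrl.hand_in(): hands the job in; it is judged then, once.
The state is a dict: "time_s": time; "q": joint angles; "dq": joint speeds; "joint_efforts": joint torques, N m; "eef_pos": TCP position; "eef_rot": TCP orientation; "wrist_force": force on the tool from outside, world axes, zero at the start; "torque": the same for the moment, N m; "opening": opening from 0.0 (shut) to 1.0 (fully open); "grasp_force": force on a finger pad.
Only numpy, scipy, OpenCV 4.12 (cv2) and the standard library are available. Lean on these libraries where they do the work, as an engineer would, in place of code of your own. Each camera call takes 0.05 s, during which the arm holds its last target. There are 200 camera calls.

## Working session

There is one attempt and no reset: what is moved stays moved. The work goes in short steps, Python scripts to look and compute and a shell command to move; the robot and the scene stay as the last step left them, time stands still between calls to the robot, and variables do not carry over. Pictures are saved under pics/ and viewed, at most 10 in all, crops included, and the job is handed in when it is done.

```bash
mkdir -p pics; ls
python3 - <<'E'
from bench import ctrl,camera
import cv2,numpy as np
for n in("side","top"):
    c=camera(n);cv2.imwrite(f"pics/{n}0.png",c["color"]);print(n,c["fx"],c["fy"],c["cx"],c["cy"],np.round(c["xyz"],4),np.round(c["rotation"],4).tolist())
o=ctrl.get_obs();print(o,ctrl.finger_overhang)
E
```

```text
pics
side 421.1563943085854 421.1563943085854 276.77673321789104 202.29166128802956 [0.4096 0.818  0.7122] [0.0536, -0.1061, 0.8965, -0.4269]
top 501.60388890275044 501.60388890275044 284.4731284865174 217.55560634759567 [0.3284 0.1133 1.3266] [0.0723, -0.6784, 0.7272, -0.076]
{'time_s': 0.1, 'q': array([ 1.02470819e+00,  1.81426638e-01,  1.60787728e+00,  8.61195131e-06,
        1.35381815e+00, -2.06281690e-01]), 'dq': array([ 0.00014084,  0.00016641, -0.00290641, -0.00050431, -0.00237399,
        0.00071854]), 'joint_efforts': array([ 2.23050929e-04, -4.45873153e+01, -3.52235305e+01, -2.53003218e-04,
        4.03403930e-03,  2.76323178e-06]), 'eef_pos': array([0.19137145, 0.54172031, 0.23851164]), 'eef_rot': array([-2.84845747e-04,  1.69087833e-01,  9.85600690e-01, -7.09692114e-04]), 'wrist_force': array([-0.44167141,  0.01887933, -0.74634734]), 'torque': array([ 0.02534117, -0.0280723 , -0.0419219 ]), 'grasp_force': 0.0, 'opening': 0.999466405909272} 0.008
```

View pics/top0.png

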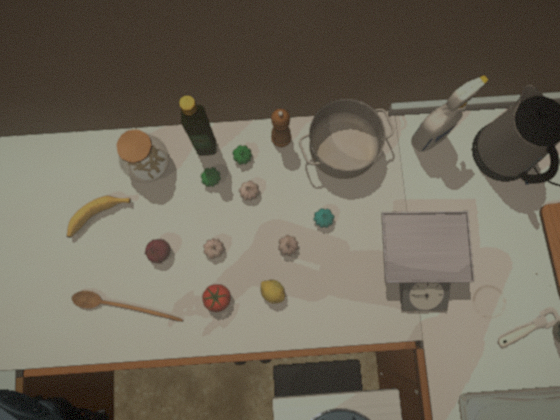

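View pics/side0.png

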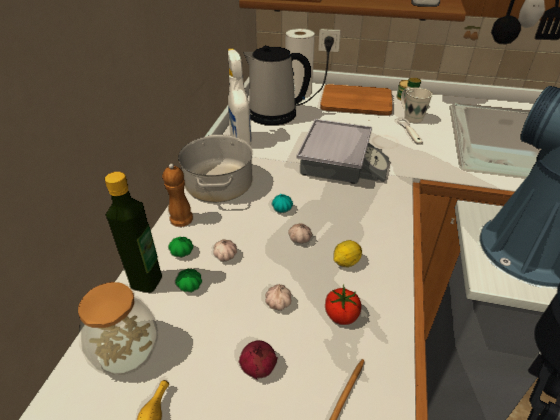

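The top view shows three pale bulbs at px (249,190), (213,248) and (288,245). The turquoise look-alike is at (323,217) and the green ones are at (242,154) and (210,177). The scale tray is around (426,247), with its dial at (426,295). In the side view the pale bulbs are at (225,250), (278,296) and (300,233). The pale ones are the garlic; next I measure them and confirm in one crop.

```bash
cat > h.py <<'E'
import numpy as np,cv2
from scipy.spatial.transform import Rotation as R
def rot(c):
    r=np.array(c["rotation"],float)
    return r if r.shape==(3,3) else R.from_quat(r[[1,2,3,0]]).as_matrix()
def ray(c,u,v):
    d=rot(c)@np.array([(u-c["cx"])/c["fx"],(v-c["cy"])/c["fy"],1]);return np.array(c["xyz"]),d/np.linalg.norm(d)
def plane(c,u,v,z):
    p,d=ray(c,u,v);return p+d*(z-p[2])/d[2]
def tri(c1,a,c2,b):
    p,d=ray(c1,*a);q,e=ray(c2,*b)
    s=np.linalg.lstsq(np.c_[d,-e],q-p,rcond=None)[0];x,y=p+s[0]*d,q+s[1]*e
    return (x+y)/2,np.linalg.norm(x-y)
def proj(c,P):
    x=rot(c).T@(np.array(P)-c["xyz"]);return c["fx"]*x[0]/x[2]+c["cx"],c["fy"]*x[1]/x[2]+c["cy"]
def blob(c,u,v,r=19):
    u,v=int(u),int(v);im=c["color"][v-r:v+r+1,u-r:u+r+1].astype(float)
    hsv=cv2.cvtColor(im.astype(np.uint8),cv2.COLOR_BGR2HSV).astype(float)
    bg=np.median(im[[0,-1]].reshape(-1,3),0)
    # garlic: pinkish -> red minus blue higher than counter
    m=((im[...,2]-im[...,0])/(im[...,2]+1)>0.13).astype(np.uint8)
    m=cv2.morphologyEx(m,cv2.MORPH_CLOSE,np.ones((5,5)))
    n,l,s,ce=cv2.connectedComponentsWithStats(m);k=1+np.argmax(s[1:,4])
    x,y,w,h,a=s[k];return (u-r+x+(w-1)/2,v-r+y+(h-1)/2),(w,h,a),ce[k]+[u-r,v-r]
E
python3 - <<'E'
from h import *;from bench import camera
t,s=camera("top"),camera("side")
for a,b in(((249,190),(225,250)),((213,248),(278,296)),((288,245),(300,233))):
    A,B=blob(t,*a),blob(s,*b,22);print(A,B)
    print("  tri",*tri(t,A[2],s,B[2]),"plane.025",plane(t,*A[2],.025),plane(s,*B[2],.027))
for p in((383,213),(467,212),(471,281),(385,283)):print("tray",plane(t,*p,.082).round(3))
print("dial",plane(t,427,296,.04))
crop=lambda c,x,y,w,h,k:cv2.resize(c["color"][y:y+h,x:x+w],None,fx=k,fy=k,interpolation=cv2.INTER_CUBIC)
cv2.imwrite("pics/c1.png",np.vstack([crop(t,195,140,150,125,4)[:300*2][:, :600]]))
g=crop(t,375,200,105,120,4);i=cv2.imread("pics/c1.png");o=np.zeros((600,800,3),np.uint8);o[:500,:600]=i;o[:480,600:]=cv2.resize(g,(200,480))[:, :200] if 0 else crop(t,380,195,100,120,2).repeat(2,0)[:480]
cv2.imwrite("pics/c1.png",o)
E
```

```text
((np.float64(252.5), np.float64(191.0)), (np.int32(32), np.int32(31), np.int32(711)), array([252.82559775, 191.32911392])) ((np.float64(225.0), np.float64(250.0)), (np.int32(45), np.int32(45), np.int32(2025)), array([225., 250.]))
  tri [0.68992813 0.17747188 0.01115219] 0.0056459014301165275 plane.025 [0.68325258 0.17639539 0.025     ] [0.68652178 0.19164093 0.027     ]
((np.float64(213.0), np.float64(248.0)), (np.int32(39), np.int32(39), np.int32(981)), array([216.78491335, 249.52191641])) ((np.float64(278.0), np.float64(296.0)), (np.int32(45), np.int32(45), np.int32(2025)), array([278., 296.]))
  tri [0.53781676 0.28090937 0.01450867] 0.007259790135750683 plane.025 [0.5325002  0.27936791 0.025     ] [0.53914472 0.2902161  0.027     ]
((np.float64(288.0), np.float64(245.0)), (np.int32(39), np.int32(39), np.int32(1521)), array([288., 245.])) ((np.float64(300.0), np.float64(233.0)), (np.int32(45), np.int32(45), np.int32(2025)), array([300., 233.]))
  tri [0.53233185 0.09246958 0.02231722] 0.0008292929347624229 plane.025 [0.53149379 0.0925045  0.025     ] [0.53191655 0.0973371  0.027     ]
tray [ 0.588 -0.153  0.082]
tray [ 0.576 -0.366  0.082]
tray [ 0.402 -0.351  0.082]
tray [ 0.411 -0.139  0.082]
dial [ 0.37425076 -0.24977189  0.04      ]
```

View pics/c1.png

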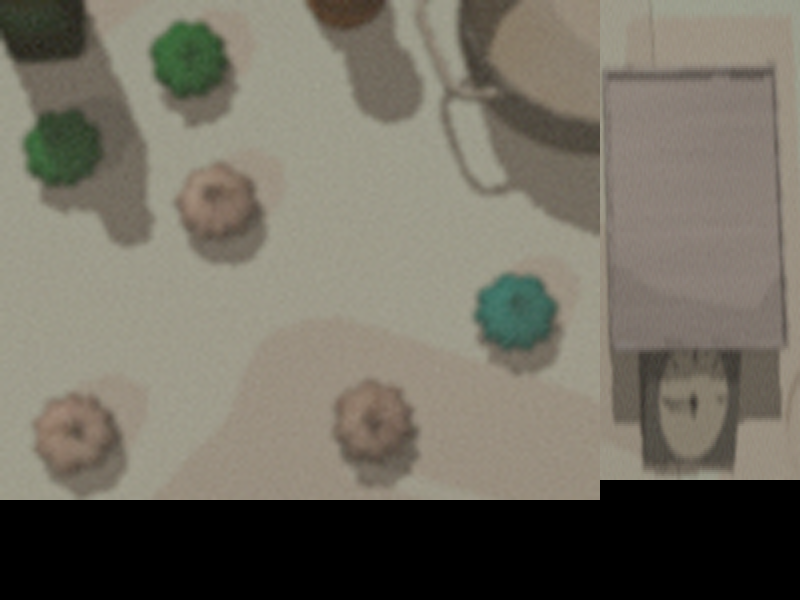

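The crop confirms three pale bulbs at top px (249.3,190.2), (213.4,248.0) and (288.2,245.5), clearly distinct from the green and turquoise ones. The tray is clear and the needle rests at its zero side. I'll use the two bulbs in the open, (288,245) and (213,248).

Run:
```python
from h import *;from bench import camera,ctrl
t,s=camera("top"),camera("side")
for a,b in(((249.3,190.2),(225,250)),((213.4,248),(278,296)),((288.2,245.5),(300,233))):
    print(*tri(t,a,s,b),plane(t,*a,.03).round(4),plane(s,*b,.028).round(4))
print(ctrl.get_obs()["eef_pos"])
```

```text
[0.68862984 0.18595814 0.02073144] 0.0008008857237326388 [0.6857 0.1854 0.03  ] [0.6861 0.1926 0.028 ]
[0.5384566  0.28821544 0.02425871] 0.002373015393999372 [0.5363 0.2874 0.03  ] [0.539 0.291 0.028]
[0.53173211 0.09204503 0.02182553] 0.0021837260808824834 [0.5294 0.0922 0.03  ] [0.5317 0.0984 0.028 ]
[0.19154779 0.54199125 0.23896775]
```

```bash
python3 -m pendant '[[0.17,-0.225,-0.04,0,0,0],[0.17,-0.225,-0.04,0,0,0],[0.17,-0.225,-0.04,0,0,0],[0.17,-0.225,-0.04,0,0,0],[0.17,-0.225,-0.04,0,0,0],[0.17,-0.225,-0.04,0,0,0],[0.17,-0.225,-0.04,0,0,0],[0.17,-0.225,-0.04,0,0,0],[0.17,-0.225,-0.04,0,0,0],[0.17,-0.225,-0.04,0,0,0]]' 1
python3 - <<'E'
from h import *;from bench import camera
s=camera("side");u,v=proj(s,(.5317,.093,.03));u,v=int(u),int(v)
cv2.imwrite("pics/p1.png",cv2.resize(s["color"][v-90:v+50,u-90:u+90],None,fx=4,fy=4));print(u,v)
E
```

```text
time_s: 1.55
eef_pos: [0.5327, 0.0905, 0.1592]
eef_rot: [0.0, 0.169, 0.986, 0.0]
wrist_force: [0.6, 0.4, -0.1]
opening: 0.999
grasp_force: 0.0
300 230
```

View pics/p1.png

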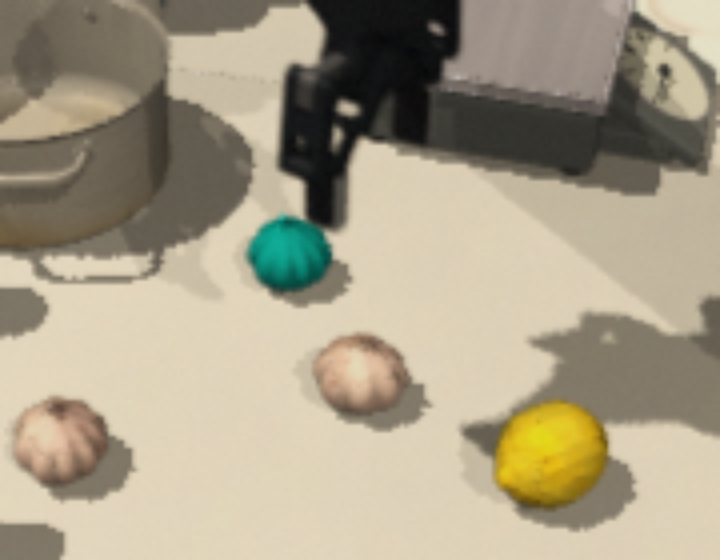

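The crop shows the gripper above bulb c's spot with the pale bulb at side px (300.5,233), unmoved. The turquoise bulb lies clear of the fingers, so I descend, grip and lift.

```bash
python3 -m pendant '[[0,0.01,-0.1,0,0,0],[0,0,-0.15,0,0,0],[0,0,-0.15,0,0,0],[0,0,-0.15,0,0,0],[0,0,-0.1,0,0,0],[0,0,-0.06,0,0,0],[0,0,-0.02,0,0,0],[0,0,0,0,0,0],[0,0,0,0,0,0],[0,0,0,0,0,0]]'
python3 -m pendant '[[0,0,0,0,0,0],[0,0,0,0,0,0],[0,0,0,0,0,0],[0,0,0,0,0,0],[0,0,0,0,0,0],[0,0,0,0,0,0],[0,0,0,0,0,0],[0,0,0,0,0,0],[0,0,0,0,0,0],[0,0,0,0,0,0]]' -1
```

```text
time_s: 2.85
eef_pos: [0.5322, 0.0941, 0.014]
eef_rot: [0.001, 0.169, 0.986, 0.0]
wrist_force: [-0.5, -0.1, 0.0]
opening: 1.0
grasp_force: 0.0
time_s: 4.1
eef_pos: [0.5319, 0.0942, 0.0142]
eef_rot: [0.0, 0.169, 0.986, 0.0]
wrist_force: [-3.6, -0.2, 8.7]
opening: 0.594
grasp_force: 60.7
```

```bash
python3 -m pendant '[[0,0,0.05,0,0,0],[0,0,0.1,0,0,0],[0,0,0.2,0,0,0],[0,0,0.2,0,0,0],[0,0,0.2,0,0,0],[0,0,0.1,0,0,0],[0,-0.05,0,0,0,0],[0,-0.15,0,0,0,0],[0,-0.2,0,0,0,0],[0,-0.2,0,0,0,0]]'
python3 -m pendant '[[0.01,-0.2,0,0,0,0],[0.01,-0.2,0,0,0,0],[0.01,-0.2,0,0,0,0],[0.01,-0.2,0,0,0,0],[0,-0.2,0,0,0,0],[0,-0.1,0,0,0,0],[0,-0.05,0,0,0,0],[0,0,0,0,0,0],[0,0,0,0,0,0],[0,0,0,0,0,0]]'
python3 - <<'E'
from bench import camera
import cv2,numpy as np
s,t=camera("side")["color"],camera("top")["color"]
cv2.imwrite("pics/p2.png",np.hstack([cv2.resize(s[60:240,200:400],(500,450)),cv2.resize(t[180:330,370:480],(300,409)).copy() if 0 else cv2.resize(t[165:330,370:480],(300,450))]))
E
```

```text
time_s: 5.35
eef_pos: [0.5305, -0.0272, 0.1817]
eef_rot: [-0.001, 0.169, 0.986, 0.0]
wrist_force: [0.7, 0.0, -0.2]
opening: 0.586
grasp_force: 62.3
time_s: 6.6
eef_pos: [0.5398, -0.2548, 0.1834]
eef_rot: [-0.0, 0.168, 0.986, 0.0]
wrist_force: [-0.2, 0.0, -0.1]
opening: 0.589
grasp_force: 62.4
```

View pics/p2.png

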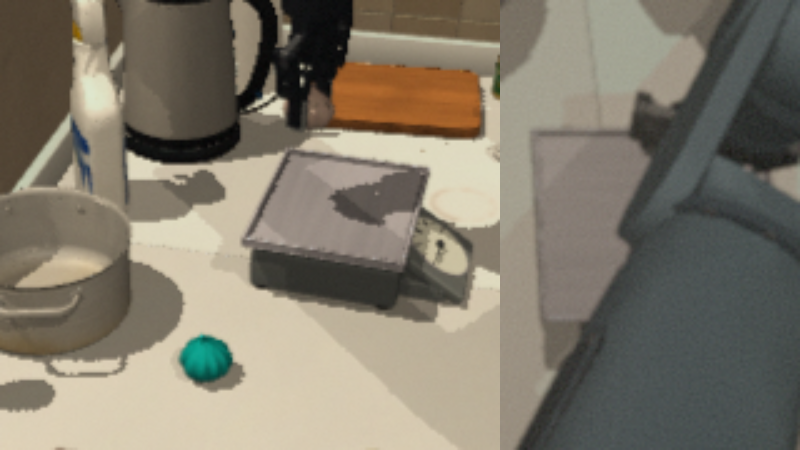

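The picture shows the bulb held between the fingers (crop (318,108)) above the tray, with the tray empty and the dial clear. Lowering now.

```bash
python3 -m pendant '[[0,0,-0.1,0,0,0],[0,0,-0.12,0,0,0],[0,0,-0.1,0,0,0],[0,0,-0.06,0,0,0],[0,0,-0.04,0,0,0],[0,0,-0.03,0,0,0],[0,0,-0.02,0,0,0],[0,0,0,0,0,0],[0,0,0,0,0,0],[0,0,0,0,0,0]]'
python3 - <<'E'
from h import *;from bench import camera
s=camera("side");cv2.imwrite("pics/p3.png",cv2.resize(s["color"][90:190,290:400],None,fx=6,fy=6,interpolation=cv2.INTER_CUBIC))
E
```

```text
time_s: 7.95
eef_pos: [0.5398, -0.256, 0.0897]
eef_rot: [0.0, 0.169, 0.986, -0.0]
wrist_force: [-0.0, 0.3, -1.1]
opening: 0.59
grasp_force: 62.4
```

View pics/p3.png

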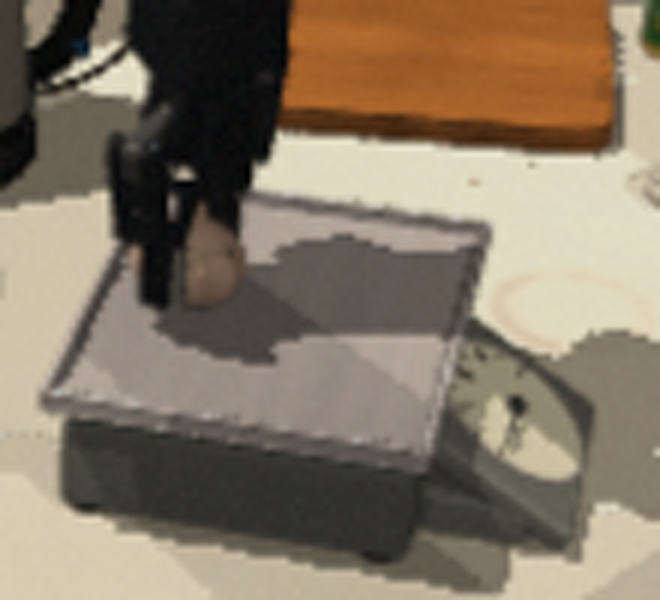

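The picture shows the bulb just above the floor at crop (210,290), inside the rim, with the needle still at zero (pointing down from the hub at (518,405)). I'll go 2 mm lower and release.

```bash
python3 -m pendant '[[0,0,-0.01,0,0,0],[0,0,0,0,0,0],[0,0,0,0,0,0],[0,0,0,0,0,0],[0,0,0,0,0,0],[0,0,0,0,0,0],[0,0,0,0,0,0],[0,0,0,0,0,0],[0,0,0,0,0,0],[0,0,0,0,0,0]]' -1
python3 -m pendant '[[0,0,0,0,0,0],[0,0,0,0,0,0],[0,0,0,0,0,0],[0,0,0,0,0,0],[0,0,0,0,0,0],[0,0,0,0,0,0],[0,0,0,0,0,0],[0,0,0,0,0,0],[0,0,0,0,0,0],[0,0,0,0,0,0]]' 1
python3 -m pendant '[[0,0,0.05,0,0,0],[0,0,0.1,0,0,0],[0,0,0.2,0,0,0],[0,0,0.2,0,0,0],[0,0.1,0.0,0,0,0],[0,0.2,0,0,0,0],[0,0.25,0,0,0,0],[0,0.25,0,0,0,0],[0,0.25,0,0,0,0],[0,0.25,0,0,0,0]]'
```

```text
time_s: 9.25
eef_pos: [0.5396, -0.2559, 0.0873]
eef_rot: [0.0, 0.169, 0.986, -0.0]
wrist_force: [-0.2, 0.1, -1.0]
opening: 0.588
grasp_force: 62.4
time_s: 10.5
eef_pos: [0.5396, -0.2559, 0.0873]
eef_rot: [0.0, 0.169, 0.986, -0.0]
wrist_force: [0.4, -0.2, 0.2]
opening: 1.001
grasp_force: 0.0
time_s: 11.75
eef_pos: [0.539, 0.0063, 0.1976]
eef_rot: [0.0, 0.169, 0.986, 0.0]
wrist_force: [0.8, 0.1, 0.2]
opening: 1.0
grasp_force: 0.0
```

```bash
python3 -m pendant '[[0,0.25,0,0,0,0],[0,0.25,0,0,0,0],[0,0.25,-0.05,0,0,0],[0,0.25,-0.05,0,0,0],[0,0.2,-0.05,0,0,0],[-0.01,0.1,-0.05,0,0,0],[0,0.05,0,0,0,0],[0,0,0,0,0,0],[0,0,0,0,0,0],[0,0,0,0,0,0]]'
python3 - <<'E'
from h import *;from bench import camera
s,t=camera("side")["color"],camera("top")["color"]
f=dict(interpolation=cv2.INTER_CUBIC)
cv2.imwrite("pics/p4.png",np.hstack([cv2.resize(s[90:210,290:400],(495,540),**f),cv2.resize(t[200:320,375:480][:, 5:70+35],(300,360),**f).copy() if 0 else cv2.resize(np.vstack([t[205:313,378:478]]),(300,540),**f)]))
cv2.imwrite("pics/p5.png",cv2.resize(s[210:330,210:370],None,fx=4,fy=4,**f))
E
```

```text
time_s: 13.0
eef_pos: [0.5381, 0.2732, 0.1577]
eef_rot: [0.0, 0.17, 0.985, 0.0]
wrist_force: [0.3, -0.9, -0.6]
opening: 0.998
grasp_force: 0.0
```

View pics/p4.png

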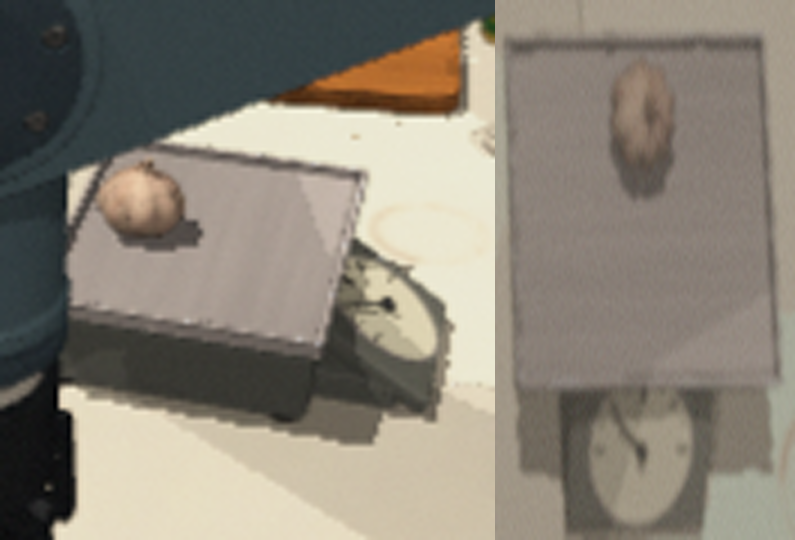

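The bulb stands upright on the tray at crop (143,200), and the needle in the top crop (641,452)→(612,402) reads about 45°, one bulb. Now the second bulb: shift y +15 mm, descend and grip.

```bash
python3 -m pendant '[[0,0.04,0,0,0,0],[0,0.035,0,0,0,0],[0,0,-0.1,0,0,0],[0,0,-0.15,0,0,0],[0,0,-0.15,0,0,0],[0,0,-0.15,0,0,0],[0,0,-0.1,0,0,0],[0,0,-0.05,0,0,0],[0,0,-0.02,0,0,0],[0,0,0,0,0,0]]'
python3 -m pendant '[[0,0,0,0,0,0],[0,0,0,0,0,0],[0,0,0,0,0,0],[0,0,0,0,0,0],[0,0,0,0,0,0],[0,0,0,0,0,0],[0,0,0,0,0,0],[0,0,0,0,0,0],[0,0,0,0,0,0],[0,0,0,0,0,0]]' -1
```

```text
time_s: 14.35
eef_pos: [0.5381, 0.2893, 0.0138]
eef_rot: [0.0, 0.169, 0.986, 0.0]
wrist_force: [0.6, -0.1, -0.1]
opening: 1.003
grasp_force: 0.0
time_s: 15.6
eef_pos: [0.5384, 0.2895, 0.015]
eef_rot: [0.001, 0.169, 0.986, 0.0]
wrist_force: [-2.7, -0.3, 7.4]
opening: 0.621
grasp_force: 61.3
```

```bash
python3 -m pendant '[[0,0,0.05,0,0,0],[0,0,0.1,0,0,0],[0,0,0.2,0,0,0],[0,0,0.2,0,0,0],[0,0,0.2,0,0,0],[0,0,0.1,0,0,0],[0,-0.1,0,0,0,0],[0,-0.2,0,0,0,0],[0,-0.2,0,0,0,0],[0,-0.2,0,0,0,0]]'
python3 -m pendant '[[-0.05,-0.2,0,0,0,0],[-0.05,-0.25,0,0,0,0],[-0.05,-0.25,0,0,0,0],[-0.05,-0.25,0,0,0,0],[-0.05,-0.25,0,0,0,0],[-0.05,-0.25,0,0,0,0],[-0.05,-0.25,0,0,0,0],[-0.05,-0.15,0,0,0,0],[-0.015,-0.1,0,0,0,0],[0,-0.05,0,0,0,0]]'
python3 -m pendant '[[0,0,0,0,0,0],[0,0,-0.1,0,0,0],[0,0,-0.12,0,0,0],[0,0,-0.1,0,0,0],[0,0,-0.06,0,0,0],[0,0,-0.04,0,0,0],[0,0,-0.03,0,0,0],[0,0,-0.02,0,0,0],[0,0,0,0,0,0],[0,0,0,0,0,0]]'
python3 - <<'E'
from h import *;from bench import camera
s=camera("side");cv2.imwrite("pics/p6.png",cv2.resize(s["color"][90:190,290:400],None,fx=6,fy=6,interpolation=cv2.INTER_CUBIC))
E
```

```text
time_s: 16.85
eef_pos: [0.5359, 0.1467, 0.1809]
eef_rot: [-0.002, 0.169, 0.986, -0.001]
wrist_force: [0.2, -1.0, -0.1]
opening: 0.621
grasp_force: 62.9
time_s: 18.1
eef_pos: [0.4537, -0.2515, 0.1822]
eef_rot: [-0.001, 0.17, 0.985, 0.001]
wrist_force: [0.3, 0.2, -0.4]
opening: 0.625
grasp_force: 62.9
time_s: 19.35
eef_pos: [0.4548, -0.2511, 0.0897]
eef_rot: [0.0, 0.169, 0.986, -0.0]
wrist_force: [0.1, 0.2, -0.9]
opening: 0.623
grasp_force: 62.9
```

View pics/p6.png

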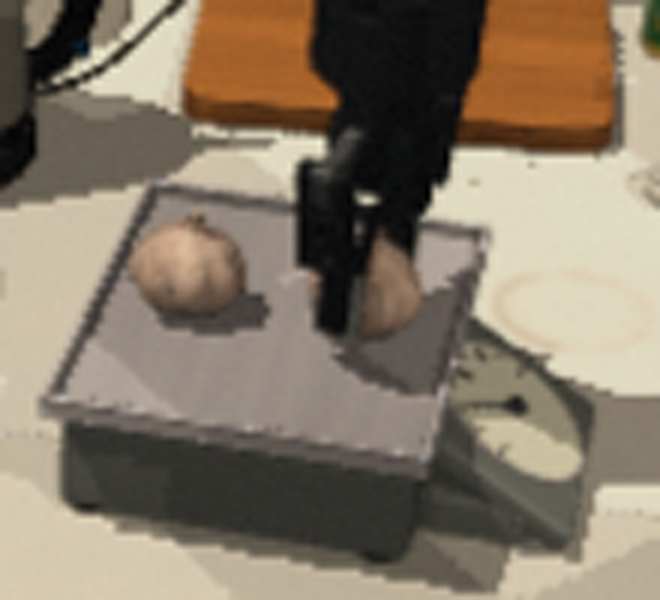

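The second bulb is held over the near-dial part of the tray at crop (390,290), clear of the first at (190,268), and the needle still shows one bulb. I'll go 4.5 mm lower, release, then lift.

```bash
python3 -m pendant '[[0,0,-0.01,0,0,0],[0,0,-0.012,0,0,0],[0,0,0,0,0,0],[0,0,0,0,0,0],[0,0,0,0,0,0],[0,0,0,0,0,0],[0,0,0,0,0,0],[0,0,0,0,0,0],[0,0,0,0,0,0],[0,0,0,0,0,0]]' -1
python3 -m pendant '[[0,0,0,0,0,0],[0,0,0,0,0,0],[0,0,0,0,0,0],[0,0,0,0,0,0],[0,0,0,0,0,0],[0,0,0,0,0,0],[0,0,0,0,0,0],[0,0,0,0,0,0],[0,0,0,0,0,0],[0,0,0,0,0,0]]' 1
python3 -m pendant '[[0,0,0.05,0,0,0],[0,0,0.1,0,0,0],[0,0,0.2,0,0,0],[0,0,0.2,0,0,0],[0,0.1,0.0,0,0,0],[0,0.2,0,0,0,0],[0,0.25,0,0,0,0],[0,0.25,0,0,0,0],[0,0.25,0,0,0,0],[0,0.25,0,0,0,0]]'
python3 -m pendant '[[0,0.25,0,0,0,0],[0,0.25,0,0,0,0],[0,0.2,0,0,0,0],[0,0.1,0,0,0,0],[0,0,0,0,0,0],[0,0,0,0,0,0],[0,0,0,0,0,0],[0,0,0,0,0,0],[0,0,0,0,0,0],[0,0,0,0,0,0]]'
python3 - <<'E'
from h import *;from bench import camera
s,t=camera("side")["color"],camera("top")["color"]
f=dict(interpolation=cv2.INTER_CUBIC)
cv2.imwrite("pics/p7.png",np.hstack([cv2.resize(s[90:210,290:400],(495,540),**f),cv2.resize(t[205:313,378:478],(300,540),**f)]))
E
```

```text
time_s: 20.65
eef_pos: [0.4546, -0.2508, 0.0849]
eef_rot: [-0.0, 0.169, 0.986, 0.0]
wrist_force: [-0.3, 0.7, -0.1]
opening: 0.623
grasp_force: 63.0
time_s: 21.9
eef_pos: [0.4546, -0.2508, 0.0849]
eef_rot: [0.0, 0.169, 0.986, 0.0]
wrist_force: [0.8, 0.9, 0.7]
opening: 0.999
grasp_force: 0.0
time_s: 23.15
eef_pos: [0.4537, 0.0113, 0.1945]
eef_rot: [-0.0, 0.169, 0.986, 0.0]
wrist_force: [0.6, 0.7, -0.6]
opening: 0.999
grasp_force: 0.0
time_s: 24.4
eef_pos: [0.4547, 0.1689, 0.1949]
eef_rot: [0.0, 0.169, 0.986, 0.0]
wrist_force: [-0.1, 0.1, 0.0]
opening: 1.0
grasp_force: 0.0
```

View pics/p7.png

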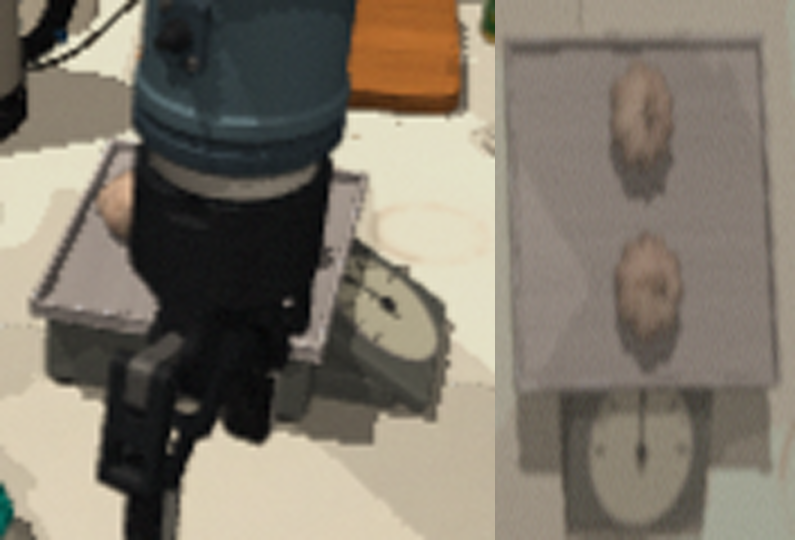

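The top crop shows both bulbs on the tray at (641,115) and (648,285). The needle points straight up the dial from (641,455) to (641,395), which is the 100 g mark, and the arm is clear. Handing in.

```bash
python3 -c "from bench import ctrl;print(ctrl.hand_in())"
```

```text
the job is handed in; nothing more can be done
None
```

Two garlic bulbs stand on the scale's tray with the needle at the 100 g mark, the third bulb was left on the worktop, and the job was handed in at about 24 s of the 56 s allowed.

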